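Raise a bottle on the cam lift of a labelling stand

ROBOT

A 6-joint arm with a two-finger parallel gripper is mounted at the origin on a cart in front of the work surface, level with it; the furniture and walls round the work are solid. World frame = base frame: x ahead of the robot, y to its left, z up, the work surface at z = 0. Lengths are in m, angles in rad, forces in N, time in s.
With the tool pointing down it reaches from about 0.4 to 0.825 m from the base axis. Payload 7 kg.
Tool frame: the origin (TCP) lies at the centre of the arm's flange, where the gripper is bolted on; the fingertips stand 178 mm ahead of it and the grasp point (between the pads) lies 159 mm ahead of it (grip_depth is the distance from the TCP to the grasp point, in m); z points along the fingers, y is the line along which they close (so a half turn about z gives the same grasp; the last joint's range is limited). The gripper opens to 88 mm and grips with 3 to 60 N. Pads are 19 mm wide; open, the fingers measure 130 mm over their backs; the gripper's body (78 mm by 193 mm) begins 47 mm behind the grasp point.
Start: joints at [-1.051, 0.359, 0.012, 0, -1.224, -0.288], TCP at [0.155, -0.657, 0.405] pointing down, gripper open.
Joint ranges: [-3.07, 3.07], [-1.43, 2.12], [-1.02, 1.25], [-3.03, 1.67], [-3.05, -0], [-3.03, 3.03]. Speed limits (rad/s): [2.39, 2.39, 3.01, 3.14, 3.14, 3.14].

INTERFACE

Orientations are given as a unit quaternion [x, y, z, w].
In Python, from bench import * gives the robot as it stands.
- The arm moves only by the shell command python3 -m creep 'ROWS' [FORCE]. ROWS is JSON, a list of rows, each a list of 3 entries, a list of its own where there are three numbers: the shift along the tool's x, y, z each as a share of 100 mm, from -1 to 1, then the turn, a rotation vector about the tool's x, y, z each as a share of 0.5 rad, from -1 to 1, then the opening, from -1 (shut) to 1 (fully open). A call has exactly 10 rows; each row is the pose to reach, as a shift and turn from the pose commanded when the call began, along the tool's axes at that moment; what a row does not reach only later rows make up. A row lasts 1/8 s, in which the tool goes at most 62.5 mm and 10.7 degrees, less where a joint would pass 70% of its speed; a pose out of reach is approached as far as the arm can. A call with a number of a shift or a turn outside -1 to 1 is refused whole. A call with a gripper value outside its range is refused whole. The fingers move at their own pace and stop on an object; FORCE is the grip in N (left out, the last holds). Time passes only in rows, so rows that repeat a pose let the fingers close, or fill a call up. It gives the time, the measured TCP pose, the force, the opening and the grip force at its end, in the units of the state.
- observe(): the state, without advancing time (a new reading comes with each control period).
- capture(name): name is "side" or "top" or "wrist"; returns the picture (384x512x3 uint8, red, green, blue); there is no depth.
- get_calibration(name): a dict with "fx", "fy", "cx", "cy" (pixels), "position" and "rotation" of the camera in the world; the wrist camera has in their place "T_tool_cam" (4x4, takes a point from camera to tool coordinates, whose origin is the TCP and whose axes are the flange's). Camera axes: x right, y up, looking along -z (the intrinsics and any distortion apply to the point x, -y, -z); pixel columns grow to the right and rows downward; lengths in m; the calibration is good to about 2 mm. A picture is of the moment at which its call begins: read the wrist's pose just before it. get_calibration takes no time and is no camera call.
- sign_off(): hands the job in; it is judged then, once.
Trained networks look in the newest picture that a camera, given by its name, has taken for a name from the list of things; names that differ only in an ending like _2 or _b are one class to them, and where a whole thing is asked for, a point or a joint stands for the part that bears it (a point fixed in the world has none). Each returns a list of dicts, best first, with "confidence" (0 to 1); they miss things now and then, are a little off and sometimes report something else, mostly with a low value. They report only what shows in the picture. A call takes as long as a camera call. They do not tell look-alikes from the thing itself.
- find_in(camera, name): "at" ([column, row] in pixels, amid what is visible of it).
- spot_point(camera, name): "at" ([column, row] in pixels: a listed point, or the origin of a listed thing).
The state is a dict: "t": time; "joint_pos": joint angles; "dq": joint speeds; "joint_efforts": joint torques, N m; "ee_pos": TCP position; "tool_rot": TCP orientation; "wrist_force": force on the tool from outside, world axes, zero at the start; "ft_torque": the same for the moment, N m; "grip_width": finger opening in m; "finger_force": force on a finger pad.
Only numpy, scipy, OpenCV 4.12 (cv2) and the standard library are available. Lean on these libraries where they do the work, as an engineer would, in place of code of your own. Each camera call takes 0.05 s, during which the arm holds its last target. There are 200 camera calls.

TASK

Take the amber dropper bottle (not the black one) and set it down upright, without dropping it, in the middle of the round rubber disc on the labelling stand's lift plate while the lever is still down, and let go of it. Then swing the stand's cam lever, the one with the red grip, to the highest lift point, where the lever stands straight up, and keep holding it there: the lever is sprung and falls back when let go, so the program finishes while still holding the lever, with the bottle standing free on the raised plate. Leave the black bottle and the other things on the worktop where they are.

Things in the scene. Friction and masses are not known exactly. Their poses are not given: they have to be found in the camera images.
- amber_bottle: Loose amber glass dropper bottle with a picture label and a black rubber bulb, round, 33 mm diameter, 102 mm tall, about 80 g, standing on the worktop. Origin: centre of its underside; z up along the bottle. It can be gripped across the body from above, about 45 to 60 mm above its underside.
- black_bottle: Loose all-black dropper bottle, 33 mm diameter, 108 mm tall, standing 100 to 230 mm from the amber one (the two may have changed places). Not to be moved. Origin: centre of its underside.
- label_stand: Fixed grey labelling stand, base 116 x 136 mm. Origin on the worktop under the lift plate's centre; yaw varies. x points away from the robot's side, y left, z up. A thin rod 70 mm to +y of the plate's centre reaches 140 mm above the worktop; its red pointer's tip is 46 mm from the plate's centre, so a gripper closing along the stand's x clears it best. The lever is on the -y side.
- plate_top (a point): Centre of the top of the lift plate (aluminium, 106 mm along x, 90 mm along y, with a black rubber disc of 72 mm diameter in the middle), where the bottle is to stand; axes as the stand's. About 89 mm above the worktop with the lever down and 99 mm at the highest lift.
- cam_lever (a joint): Angle of the sprung cam lever about its horizontal shaft (the stand's y axis), rad. 0: at rest on its stop, leaning 1.10 rad from upright towards the stand's -x (robot side); grows as it swings up and away from the robot. 1.10: straight up, highest lift (plate 10 mm above rest). It turns on to 1.60, the plate sinking again. Its spring pulls it back to 0 with 1.5 to 3 N at the grip.
- lever_grip (a point): Red round grip bar at the lever's end, 18 mm diameter, 60 mm long, horizontal along the stand's y, free above and on both sides. Origin: its middle, 90 mm from the shaft axis, 89 mm above the worktop at rest, 138 mm with the lever up; its z points along the lever away from the shaft. Fixed to the lever, so it turns in the fingers. The steel lever bar lies 33 to 41 mm to +y of its middle.
- lever_axis (a point): Fixed point on the lever's shaft axis, abreast of the middle of the red grip, 48 mm above the worktop; axes as the stand's. The middle of the grip moves on a circle of radius 90 mm about this point in the stand's x-z plane.
- cream_pot: Round pot with an orange lid, 60 mm diameter, 38 mm tall, loose bystander; leave it alone. Origin: centre of its underside.
- cotton_stack: Stack of white cotton pads, 59 mm diameter, 41 mm tall, loose bystander; leave it alone. Origin: centre of its underside.
- strip_roll: White paper roll standing on end, 67 mm diameter, 70 mm tall, loose bystander to the right; leave it alone. Origin: centre of its underside.
Not all that is in view belongs to the job. What is shaped like the amber_bottle but green or yellow is not meant.

How it is judged:
By the outcome, as a careful person would: the job done as asked, in the order asked, and still so for the second after the job is handed in, while the arm keeps its last pose, push and grip.
It also fails if it takes over 56 s, if anything falls off the work surface, if the arm or the gripper's body presses on something with over 40 N, if the wrist force passes 120 N, or if a joint passes its speed limit or range.

## Working session

There is one attempt and no reset: what is moved stays moved. The work goes in short steps, Python scripts to look and compute and a shell command to move; the robot and the scene stay as the last step left them, time stands still between calls to the robot, and variables do not carry over. Pictures are saved under pics/ and viewed, at most 10 in all, crops included, and the job is handed in when it is done.

```bash
mkdir -p pics; cat > h.py <<'E'
from bench import *
import numpy as np, cv2
from scipy.spatial.transform import Rotation as R
def cam(n):
    c=get_calibration(n); 
    if 'T_tool_cam' in c:
        s=observe(); T=np.eye(4); T[:3,:3]=R.from_quat(s['tool_rot']).as_matrix(); T[:3,3]=s['ee_pos']
        M=T@np.array(c['T_tool_cam']); return c,M[:3,3],M[:3,:3]
    r=np.array(c['rotation'])
    r=r if r.shape==(3,3) else R.from_quat(r).as_matrix()
    return c,np.array(c['position']),r
def ray(n,px,z,C=None):
    c,p,r=C or cam(n)
    d=r@np.array([(px[0]-c['cx'])/c['fx'],-(px[1]-c['cy'])/c['fy'],-1.])
    return p+d*(z-p[2])/d[2]
def rays(n,px,C=None):
    c,p,r=C or cam(n)
    d=r@np.array([(px[0]-c['cx'])/c['fx'],-(px[1]-c['cy'])/c['fy'],-1.])
    return p,d/np.linalg.norm(d)
def tri(a,pa,b,pb):
    A=np.zeros((3,3));v=np.zeros(3)
    for n,px in((a,pa),(b,pb)):
        p,d=rays(n,px);P=np.eye(3)-np.outer(d,d);A+=P;v+=P@p
    x=np.linalg.solve(A,v); return x
def rel(p,yaw=None):
    "tool-frame shift (share of 100mm) to world grasp-point p, pointing as now"
    s=observe();Rt=R.from_quat(s['tool_rot'])
    g=np.array(s['ee_pos'])+Rt.apply([0,0,.159])
    return np.round(Rt.inv().apply(np.array(p)-g)*10,3)
E
python3 - <<'E'
from h import *
s=observe();print(s['t'],R.from_quat(s['tool_rot']).as_matrix().round(2).tolist())
print(get_calibration('top'));print(get_calibration('side'));print(get_calibration('wrist'))
a=capture('side');b=capture('top')
cv2.imwrite('pics/a.png',a[:,:,::-1]);cv2.imwrite('pics/b.png',b[:,:,::-1])
for n in ['amber_bottle','black_bottle','plate_top','lever_grip','lever_axis','label_stand','cream_pot','cotton_stack','strip_roll']:
    for c in ['side','top']:
        print(n,c,[(np.round(q['at']).tolist(),round(q['confidence'],2)) for q in spot_point(c,n)[:3]])
E
```

```text
0.0 [[-0.97, -0.23, -0.0], [-0.23, 0.97, 0.0], [0.0, 0.0, -1.0]]
{'fx': 495.7511646113237, 'fy': 495.7511646113237, 'cx': 259.3764245104188, 'cy': 188.9490455091934, 'position': array([-0.67283077, -0.09807422,  1.59683964]), 'rotation': array([ 0.22085346, -0.21485042, -0.65177304,  0.69300429])}
{'fx': 383.5891667568292, 'fy': 383.5891667568292, 'cx': 251.18561046258324, 'cy': 198.79311578399668, 'position': array([0.17325433, 1.02819486, 0.51480797]), 'rotation': array([-0.07191509,  0.56536146,  0.81578551, -0.09843087])}
{'fx': 302.1700606884348, 'fy': 302.1700606884348, 'cx': 257.3707143661464, 'cy': 194.59801080811008, 'T_tool_cam': array([[-7.40799148e-05,  9.54667444e-01,  2.97674430e-01,
         8.03770348e-02],
       [ 9.99999254e-01,  4.33717557e-04, -1.14210741e-03,
         1.34625979e-03],
       [-1.21943939e-03,  2.97674123e-01, -9.54666764e-01,
         2.17213491e-02],
       [ 0.00000000e+00,  0.00000000e+00,  0.00000000e+00,
         1.00000000e+00]])}
amber_bottle side [([250.0, 277.0], 0.87), ([212.0, 326.0], 0.76), ([220.0, 291.0], 0.75)]
amber_bottle top [([190.0, 208.0], 0.67), ([151.0, 208.0], 0.66), ([175.0, 197.0], 0.59)]
black_bottle side [([202.0, 302.0], 0.81)]
black_bottle top [([155.0, 193.0], 0.66)]
plate_top side [([260.0, 192.0], 0.73)]
plate_top top [([282.0, 188.0], 0.57)]
lever_grip side [([275.0, 181.0], 0.5)]
lever_grip top [([318.0, 196.0], 0.53)]
lever_axis side []
lever_axis top [([302.0, 185.0], 0.96)]
label_stand side [([261.0, 217.0], 0.91)]
label_stand top [([277.0, 201.0], 0.56)]
cream_pot side [([255.0, 252.0], 0.66), ([205.0, 300.0], 0.45)]
cream_pot top []
cotton_stack side [([293.0, 190.0], 0.53)]
cotton_stack top [([368.0, 219.0], 0.82), ([282.0, 187.0], 0.41), ([154.0, 194.0], 0.35)]
strip_roll side [([272.0, 178.0], 0.68)]
strip_roll top [([391.0, 200.0], 0.85)]
```

```bash
python3 - <<'E'
import cv2,numpy as np
a=cv2.imread('pics/a.png');b=cv2.imread('pics/b.png')
cv2.imwrite('pics/a2.png',cv2.resize(a[140:350,130:380],None,fx=2.8,fy=2.8,interpolation=2))
cv2.imwrite('pics/b2.png',cv2.resize(b[130:260,120:420],None,fx=2.6,fy=2.6,interpolation=2))
E
```

```text
(no output)
```

View pics/a2.png

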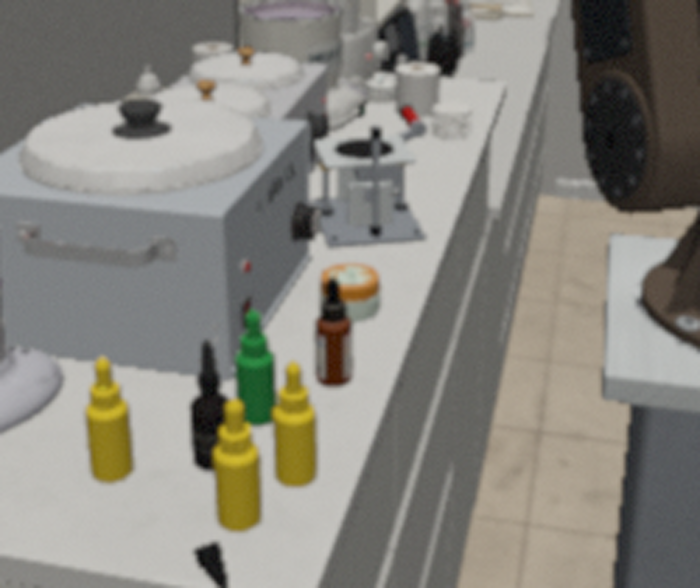

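View pics/b2.png

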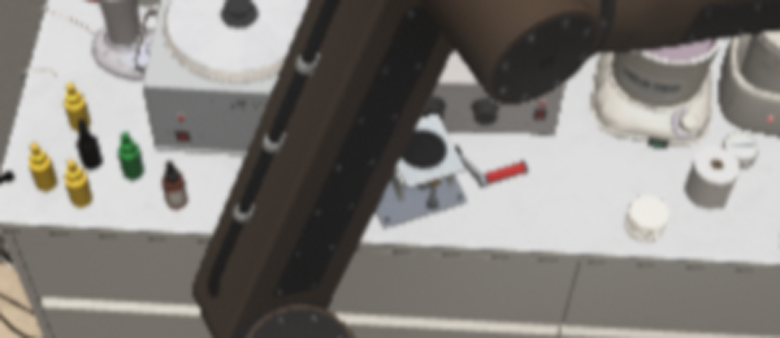

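The side view shows four look-alikes and the amber bottle. Base pixels in full-picture coordinates are: amber (249,276), black (204,305), green (222,289), yellows (169,310), (215,327) and (235,311). The amber one, with the label and black bulb, matches the description: side (249,276), top (189,208). The stand's disc centre is at side (260,193) and top (282,187), and the red grip at top (314,196).

```bash
python3 - <<'E'
from h import *
p=lambda *a:print(*[np.round(x,3).tolist() if isinstance(x,np.ndarray) else x for x in a])
p('amber',ray('side',[250,276.5],0),ray('top',[189,208],0),tri('side',[250,277],'top',[190,208]))
p('black',ray('side',[203,305],0),ray('top',[155,193],0))
p('plate',ray('side',[260,192.5],.089),ray('top',[282,187.5],.089))
p('grip',ray('side',[275,181],.089),ray('top',[130+0,196],.089),ray('top',[314.5,196],.089))
for q in [(485,176),(525,168)]: p('gripend',ray('top',[120+q[0]/2.6,130+q[1]/2.6],.089))
for q in [(393,185),(428,118),(466,177)]: p('platecorner',ray('top',[120+q[0]/2.6,130+q[1]/2.6],.087))
p('pot',ray('side',[255,252],0))
p(ray('top',[120+378/2.6,130+222/2.6],0),ray('top',[120+466/2.6,130+203/2.6],0))
E
```

```text
amber [0.379, 0.229, 0.0] [0.373, 0.219, 0.0] [0.381, 0.217, -0.01]
black [0.451, 0.366, 0.0] [0.435, 0.363, 0.0]
plate [0.437, -0.14, 0.089] [0.43, -0.134, 0.089]
grip [0.412, -0.273, 0.089] [0.354, 0.427, 0.089] [0.398, -0.256, 0.089]
gripend [0.389, -0.227, 0.089]
gripend [0.406, -0.284, 0.089]
platecorner [0.366, -0.096, 0.087]
platecorner [0.489, -0.142, 0.087]
platecorner [0.387, -0.2, 0.087]
pot [0.396, 0.103, 0.0]
[0.358, -0.077, 0.0] [0.4, -0.206, 0.0]
```

```bash
cat >> h.py <<'E'
def plan(wps):
    "wps: list of (x,y,z of grasp point, tool-y yaw deg); tool down. prints shift (share 100mm), turn z (share .5) per call"
    s=observe();Rt=R.from_quat(s['tool_rot']);g=np.array(s['ee_pos'])+Rt.apply([0,0,.159])
    for x,y,z,w in wps:
        T=R.from_matrix(np.array([[-np.sin(w0:=np.radians(w+180)),np.cos(w0),0],[np.cos(w0),np.sin(w0),0],[0,0,-1]]).T) if 0 else None
        yv=np.array([np.cos(np.radians(w)),np.sin(np.radians(w)),0]);zv=np.array([0,0,-1.]);xv=np.cross(yv,zv)
        T=R.from_matrix(np.c_[xv,yv,zv])
        print(np.round(Rt.inv().apply(np.array([x,y,z])-g)*10,3).tolist(),np.round((Rt.inv()*T).as_rotvec()*2,3).tolist())
        Rt=T;g=np.array([x,y,z])
E
python3 - <<'E'
from h import *
plan([(.23,-.57,.245,115),(.32,-.47,.245,130),(.385,-.36,.245,150),(.42,-.25,.245,170),(.43,-.14,.245,190)])
E
```

```text
[-0.929, 0.674, 0.007] [-0.0, 0.0, -0.409]
[-1.238, 0.526, 0.0] [0.0, 0.0, -0.524]
[-1.205, 0.425, 0.0] [0.0, 0.0, -0.698]
[-1.128, 0.247, 0.0] [0.0, 0.0, -0.698]
[-1.101, 0.093, 0.0] [-0.0, 0.0, -0.698]
```

```bash

python3 -m creep '[[[-0.3,0.2,0],[0,0,-0.1],1],[[-0.6,0.45,0],[0,0,-0.25],1],[[-0.9,0.67,0],[0,0,-0.41],1],[[-0.93,0.67,0],[0,0,-0.41],1],[[-0.93,0.67,0],[0,0,-0.41],1],[[-0.93,0.67,0],[0,0,-0.41],1],[[-0.93,0.67,0],[0,0,-0.41],1],[[-0.93,0.67,0],[0,0,-0.41],1],[[-0.93,0.67,0],[0,0,-0.41],1],[[-0.93,0.67,0],[0,0,-0.41],1]]' | tail -c 600
python3 -m creep '[[[-0.3,0.15,0],[0,0,-0.15],1],[[-0.6,0.3,0],[0,0,-0.3],1],[[-0.9,0.5,0],[0,0,-0.52],1],[[-1,0.53,0],[0,0,-0.52],1],[[-1,0.53,0],[0,0,-0.52],1],[[-1,0.53,0],[0,0,-0.52],1],[[-1,0.53,0],[0,0,-0.52],1],[[-1,0.53,0],[0,0,-0.52],1],[[-1,0.53,0],[0,0,-0.52],1],[[-1,0.53,0],[0,0,-0.52],1]]' >/dev/null
python3 -m creep '[[[-0.3,0.15,0],[0,0,-0.2],1],[[-0.6,0.3,0],[0,0,-0.4],1],[[-0.9,0.4,0],[0,0,-0.6],1],[[-1,0.45,0],[0,0,-0.7],1],[[-1,0.45,0],[0,0,-0.7],1],[[-1,0.45,0],[0,0,-0.7],1],[[-1,0.45,0],[0,0,-0.7],1],[[-1,0.45,0],[0,0,-0.7],1],[[-1,0.45,0],[0,0,-0.7],1],[[-1,0.45,0],[0,0,-0.7],1]]' | tail -c 600
python3 - <<'E'
from h import *
plan([(.42,-.31,.245,165),(.43,-.22,.245,190)])
E
```

```text
t: 2.25
ee_pos: [0.2301, -0.5704, 0.4046]
tool_rot: [-0.217, 0.976, 0.0, -0.0]
wrist_force: [0.6, 1.3, -0.4]
grip_width: 0.0875
finger_force: 0.0
t: 4.75
ee_pos: [0.3461, -0.3814, 0.4046]
tool_rot: [-0.5, 0.866, 0.0, -0.0]
wrist_force: [-0.2, 0.0, 0.8]
grip_width: 0.0877
finger_force: 0.0
[-0.988, -0.282, 0.006] [0.0, 0.0, -0.525]
[-0.895, 0.136, 0.0] [-0.0, 0.0, -0.873]
```

```bash

python3 -m creep '[[[-0.3,-0.1,0],[0,0,-0.15],1],[[-0.6,-0.2,0],[0,0,-0.3],1],[[-0.9,-0.28,0],[0,0,-0.5],1],[[-1,-0.28,0],[0,0,-0.52],1],[[-1,-0.28,0],[0,0,-0.52],1],[[-1,-0.28,0],[0,0,-0.52],1],[[-1,-0.28,0],[0,0,-0.52],1],[[-1,-0.28,0],[0,0,-0.52],1],[[-1,-0.28,0],[0,0,-0.52],1],[[-1,-0.28,0],[0,0,-0.52],1]]' >/dev/null
python3 -m creep '[[[-0.3,0,0],[0,0,-0.2],1],[[-0.6,0.1,0],[0,0,-0.4],1],[[-0.9,0.14,0],[0,0,-0.6],1],[[-0.9,0.14,0],[0,0,-0.8],1],[[-0.9,0.14,0],[0,0,-0.87],1],[[-0.9,0.14,0],[0,0,-0.87],1],[[-0.9,0.14,0],[0,0,-0.87],1],[[-0.9,0.14,0],[0,0,-0.87],1],[[-0.9,0.14,0],[0,0,-0.87],1],[[-0.9,0.14,0],[0,0,-0.87],1]]' | tail -c 600
python3 - <<'E'
from h import *
C=cam('wrist');a=capture('wrist');cv2.imwrite('pics/w1.png',cv2.resize(a[:,:,::-1],None,fx=1.5,fy=1.5))
for n,z in [('plate_top',.089),('lever_grip',.089),('lever_axis',.048),('label_stand',0)]:
    for q in spot_point('wrist',n)[:2]: print(n,np.round(q['at']),round(q['confidence'],2),ray('wrist',q['at'],z,C).round(4))
E
```

```text
t: 7.25
ee_pos: [0.4304, -0.2183, 0.4046]
tool_rot: [0.765, -0.644, -0.0, 0.0]
wrist_force: [0.7, -0.4, 0.2]
grip_width: 0.0875
finger_force: 0.0
plate_top [235. 257.] 0.64 [ 0.4403 -0.1316  0.089 ]
lever_grip [287. 148.] 0.58 [ 0.4083 -0.2578  0.089 ]
label_stand [242. 220.] 0.97 [ 0.4387 -0.1399  0.    ]
```

View pics/w1.png

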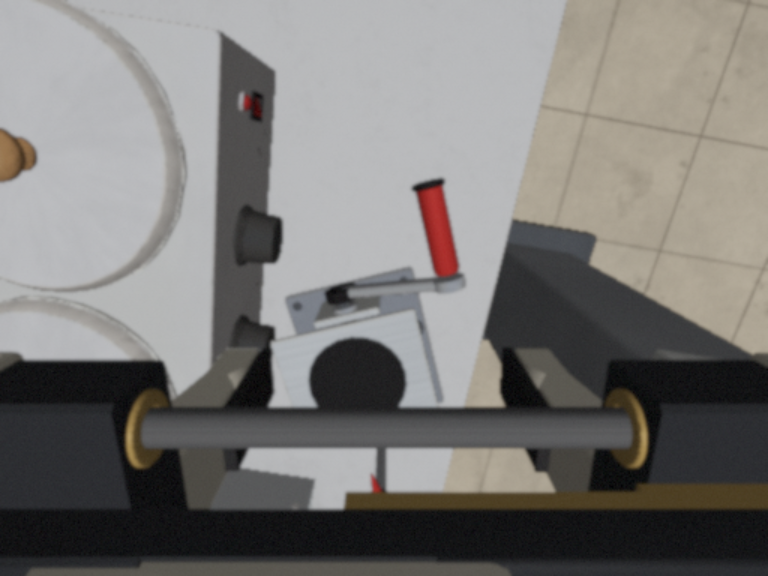

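The wrist view shows the disc centre near (238,255) and the red grip running from (287,125) to (297,182). The lever is down and lies on the robot side.

```bash
python3 - <<'E'
from h import *
C=cam('wrist');r=lambda u,v,z:ray('wrist',[u/1.5,v/1.5],z,C)[:2]
from numpy import degrees as D
a,b=r(430,187,.092),r(445,270,.092);d=a-b
print('grip',a.round(4),b.round(4),((a+b)/2).round(4),np.linalg.norm(d),D(np.arctan2(d[0],-d[1])))
a,b=r(272,343,.089),r(420,311,.089);d=a-b;print('plate edge',a,b,np.linalg.norm(d),D(np.arctan2(d[1],d[0])))
a,b=r(420,311,.089),r(438,400,.089);d=a-b;print('side edge',D(np.arctan2(d[0],-d[1])))
a,b=r(287,297,0.0),r(410,269,.0);d=a-b;print('base edge',np.linalg.norm(d),D(np.arctan2(d[1],d[0])))
print('disc',r(357,382,.089), r(310,380,.089),r(405,381,.089),r(357,338,.089))
plan([(.43,-.12,.245,196),(.42,-.02,.245,196),(.40,.08,.245,196),(.385,.17,.22,196)])
E
```

```text
grip [ 0.4135 -0.2793] [ 0.393  -0.2284] [ 0.4032 -0.2539] 0.05493704097120927 21.865086893984873
plate edge [ 0.50148759 -0.15495754] [ 0.40335845 -0.19620962] 0.10644747059334912 22.801183869326792
side edge 21.808723063825735
base edge 0.11186187614734476 23.064782899039294
disc [ 0.43784222 -0.13482814] [ 0.47159548 -0.13062761] [ 0.40372385 -0.14155276] [ 0.44305973 -0.16893035]
[-0.969, -0.163, 0.007] [-0.0, -0.0, -0.216]
[-0.989, -0.18, 0.0] [0.0, 0.0, 0.0]
[-1.016, -0.083, 0.0] [0.0, 0.0, 0.0]
[-0.906, -0.104, 0.25] [0.0, 0.0, 0.0]
```

```bash
python3 - <<'E'
from h import *
print('stove corner',tri('side',[211.4,216.8],'top',[175.8,161.9]).round(3))
print('green',ray('side',[222,290],0).round(3),'amber',ray('side',[250,276.5],0).round(3))
C=cam('wrist');
for z in(0,.1,.15,.2):print(z,[ray('wrist',[u/1.5,v/1.5],z,C).round(3)[:2].tolist() for u,v in((270,180),(217,340),(282,240))])
plan([(.43,-.12,.245,202),(.42,-.02,.245,202),(.40,.08,.245,202),(.385,.17,.22,202)])
E
```

```text
stove corner [0.461 0.263 0.168]
green [0.428 0.301 0.   ] amber [0.379 0.229 0.   ]
0 [[0.534, -0.257], [0.569, -0.107], [0.52, -0.209]]
0.1 [[0.511, -0.267], [0.536, -0.156], [0.5, -0.232]]
0.15 [[0.499, -0.272], [0.52, -0.181], [0.49, -0.243]]
0.2 [[0.487, -0.278], [0.504, -0.206], [0.48, -0.255]]
[-0.969, -0.163, 0.007] [-0.0, -0.0, -0.426]
[-0.965, -0.282, 0.0] [0.0, 0.0, 0.0]
[-1.002, -0.189, 0.0] [0.0, 0.0, 0.0]
[-0.891, -0.198, 0.25] [0.0, 0.0, 0.0]
```

```bash
python3 - <<'E'
from h import *
C=cam('wrist');
for z in(.17,.19,.21):print(z,[ray('wrist',[u/1.5,v/1.5],z,C).round(3)[:2].tolist() for u,v in((185,150),(120,335),(160,360),(175,395))])
print(tri('side',[222.5,187.5],'top',[233,168]))
plan([(.43,-.12,.245,170),(.42,-.02,.245,145),(.40,.08,.245,120),(.37,.14,.25,115)])
E
```

```text
0.17 [[0.533, -0.281], [0.562, -0.185], [0.542, -0.175], [0.533, -0.155]]
0.19 [[0.525, -0.283], [0.551, -0.196], [0.533, -0.186], [0.525, -0.169]]
0.21 [[0.516, -0.284], [0.54, -0.206], [0.523, -0.197], [0.517, -0.182]]
[0.48566014 0.05355382 0.15352375]
[-0.969, -0.163, 0.007] [-0.0, -0.0, 0.691]
[-0.967, 0.272, 0.0] [0.0, 0.0, 0.873]
[-0.704, 0.737, 0.0] [0.0, 0.0, 0.873]
[-0.04, 0.67, -0.05] [0.0, 0.0, 0.175]
```

```bash

python3 -m creep '[[[-0.3,-0.05,0],[0,0,0.2],1],[[-0.6,-0.1,0],[0,0,0.4],1],[[-0.9,-0.15,0],[0,0,0.6],1],[[-0.97,-0.16,0],[0,0,0.69],1],[[-0.97,-0.16,0],[0,0,0.69],1],[[-0.97,-0.16,0],[0,0,0.69],1],[[-0.97,-0.16,0],[0,0,0.69],1],[[-0.97,-0.16,0],[0,0,0.69],1],[[-0.97,-0.16,0],[0,0,0.69],1],[[-0.97,-0.16,0],[0,0,0.69],1]]' >/dev/null
python3 -m creep '[[[-0.3,0.1,0],[0,0,0.2],1],[[-0.6,0.2,0],[0,0,0.4],1],[[-0.9,0.27,0],[0,0,0.6],1],[[-0.97,0.27,0],[0,0,0.8],1],[[-0.97,0.27,0],[0,0,0.87],1],[[-0.97,0.27,0],[0,0,0.87],1],[[-0.97,0.27,0],[0,0,0.87],1],[[-0.97,0.27,0],[0,0,0.87],1],[[-0.97,0.27,0],[0,0,0.87],1],[[-0.97,0.27,0],[0,0,0.87],1]]' >/dev/null
python3 -m creep '[[[-0.2,0.2,0],[0,0,0.2],1],[[-0.4,0.4,0],[0,0,0.4],1],[[-0.6,0.6,0],[0,0,0.6],1],[[-0.7,0.74,0],[0,0,0.8],1],[[-0.7,0.74,0],[0,0,0.87],1],[[-0.7,0.74,0],[0,0,0.87],1],[[-0.7,0.74,0],[0,0,0.87],1],[[-0.7,0.74,0],[0,0,0.87],1],[[-0.7,0.74,0],[0,0,0.87],1],[[-0.7,0.74,0],[0,0,0.87],1]]' |tail -c 300
python3 -m creep '[[[0,0.2,0],[0,0,0.1],1],[[0,0.4,0],[0,0,0.17],1],[[-0.04,0.67,0],[0,0,0.17],1],[[-0.04,0.67,0],[0,0,0.17],1],[[-0.04,0.67,0],[0,0,0.17],1],[[-0.04,0.67,0],[0,0,0.17],1],[[-0.04,0.67,0],[0,0,0.17],1],[[-0.04,0.67,0],[0,0,0.17],1],[[-0.04,0.67,0],[0,0,0.17],1],[[-0.04,0.67,0],[0,0,0.17],1]]' |tail -c 300
python3 - <<'E'
from h import *
C=cam('wrist');a=capture('wrist');cv2.imwrite('pics/w2.png',cv2.resize(a[:,:,::-1],None,fx=1.5,fy=1.5))
for q in spot_point('wrist','amber_bottle')[:4]: print(np.round(q['at']),round(q['confidence'],2),ray('wrist',q['at'],0,C).round(4))
E
```

```text
t: 11.25
ee_pos: [0.3993, 0.0799, 0.4047]
tool_rot: [-0.26, 0.966, -0.0, -0.0]
wrist_force: [0.3, -0.0, 0.1]
grip_width: 0.0877
finger_force: 0.0
t: 12.5
ee_pos: [0.369, 0.1399, 0.4047]
tool_rot: [-0.219, 0.976, -0.0, -0.0]
wrist_force: [-0.7, -0.2, -0.7]
grip_width: 0.088
finger_force: 0.0
[311. 198.] 0.73 [0.3779 0.2254 0.    ]
[404. 240.] 0.68 [0.377  0.3708 0.    ]
[337. 251.] 0.39 [0.431  0.2953 0.    ]
```

View pics/w2.png

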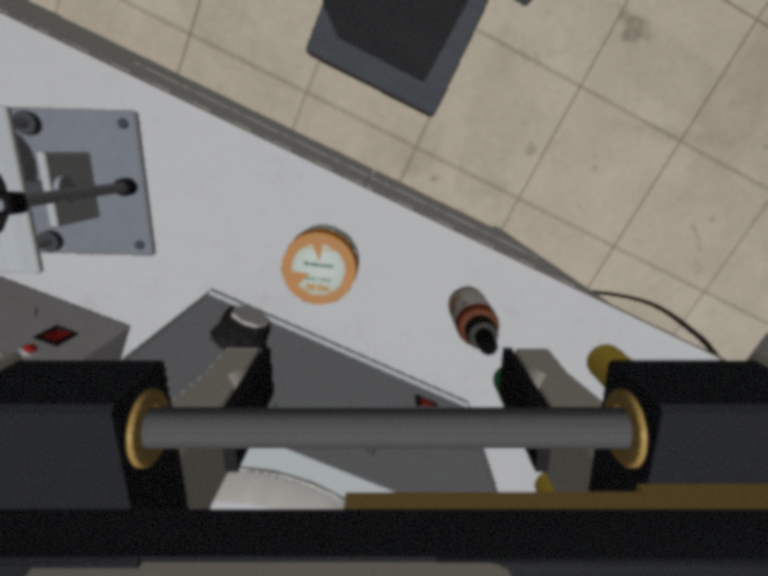

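The close view shows the amber bottle with its base at (311,198) and bulb tip at (324,228). The green one is partly hidden behind the right finger, the pot is at (213,178), and the stove is behind.

```bash
python3 - <<'E'
from h import *
C=cam('wrist')
print(ray('wrist',[324,228.7],.1,C),ray('wrist',[473/1.5,320/1.5],.065,C))
print([ray('wrist',[u/1.5,v/1.5],.168,C).round(3)[:2].tolist() for u,v in((210,290),(465,403))])
plan([(.378,.223,.18,115),(.378,.223,.059,115)])
E
```

```text
[0.37962365 0.22165804 0.1       ] [0.37769496 0.21791485 0.065     ]
[[0.393, 0.056], [0.395, 0.201]]
[-0.437, 0.712, 0.657] [0.0, -0.0, 0.011]
[0.0, 0.0, 1.21] [0.0, 0.0, 0.0]
```

```bash

python3 -m creep '[[[-0.2,0.3,0.1],[0,0,0],1],[[-0.43,0.6,0.3],[0,0,0],1],[[-0.43,0.71,0.6],[0,0,0],1],[[-0.43,0.71,0.87],[0,0,0],1],[[-0.43,0.71,0.87],[0,0,0],1],[[-0.43,0.71,0.87],[0,0,0],1],[[-0.43,0.71,0.87],[0,0,0],1],[[-0.43,0.71,0.87],[0,0,0],1],[[-0.43,0.71,0.87],[0,0,0],1],[[-0.43,0.71,0.87],[0,0,0],1]]' |tail -c 300
python3 -m creep '[[[0,0,0.2],[0,0,0],1],[[0,0,0.4],[0,0,0],1],[[0,0,0.6],[0,0,0],1],[[0,0,0.8],[0,0,0],1],[[0,0,0.99],[0,0,0],1],[[0,0,0.99],[0,0,0],1],[[0,0,0.99],[0,0,0],-0.3],[[0,0,0.99],[0,0,0],-0.5],[[0,0,0.99],[0,0,0],-0.7],[[0,0,0.99],[0,0,0],-1]]' 15|tail -c 300
python3 - <<'E'
from h import *
C=cam('wrist');print(observe()['grip_width'],observe()['finger_force'])
plan([(.378,.223,.059,115)])
E
```

```text
t: 13.85
ee_pos: [0.3775, 0.2225, 0.3178]
tool_rot: [-0.219, 0.976, 0.0, 0.0]
wrist_force: [0.6, 0.3, 0.7]
grip_width: 0.0877
finger_force: 0.0
t: 15.1
ee_pos: [0.3776, 0.2226, 0.219]
tool_rot: [-0.219, 0.976, 0.0, 0.0]
wrist_force: [-0.5, 0.1, -0.5]
grip_width: 0.053
finger_force: 0.0
0.053040315539593964 0.0
[-0.005, 0.001, 0.01] [0.001, 0.001, 0.011]
```

```bash

python3 -m creep '[[[0,0,0],[0,0,0],-1],[[0,0,0],[0,0,0],-1],[[0,0,0],[0,0,0],-1],[[0,0,0],[0,0,0],-1],[[0,0,0],[0,0,0],-1],[[0,0,-0.1],[0,0,0],-1],[[0,0,-0.3],[0,0,0],-1],[[0,0,-0.6],[0,0,0],-1],[[0,0,-0.9],[0,0,0],-1],[[0,0,-1],[0,0,0],-1]]' 15|tail -c 300
python3 - <<'E'
from h import *
plan([(.40,.16,.23,105),(.425,.07,.23,92),(.435,-.03,.23,78),(.4375,-.134,.23,67)])
E
```

```text
t: 16.35
ee_pos: [0.3777, 0.2228, 0.3208]
tool_rot: [-0.219, 0.976, 0.001, 0.001]
wrist_force: [-0.2, 0.5, -1.3]
grip_width: 0.0314
finger_force: 15.0
[0.07, -0.664, -0.683] [0.004, 0.006, 0.36]
[-0.009, -0.934, 0.0] [0.0, 0.0, 0.454]
[-0.065, -1.003, 0.0] [0.0, 0.0, 0.489]
[-0.241, -1.012, 0.0] [0.0, 0.0, 0.384]
```

```bash

python3 -m creep '[[[0,-0.05,-0.3],[0,0,0.1],-1],[[0,-0.2,-0.6],[0,0,0.2],-1],[[0.07,-0.4,-0.68],[0,0,0.3],-1],[[0.07,-0.6,-0.68],[0,0,0.36],-1],[[0.07,-0.66,-0.68],[0,0,0.36],-1],[[0.07,-0.66,-0.68],[0,0,0.36],-1],[[0.07,-0.66,-0.68],[0,0,0.36],-1],[[0.07,-0.66,-0.68],[0,0,0.36],-1],[[0.07,-0.66,-0.68],[0,0,0.36],-1],[[0.07,-0.66,-0.68],[0,0,0.36],-1]]' |tail -c 300
python3 -m creep '[[[0,-0.1,0],[0,0,0.05],-1],[[0,-0.25,0],[0,0,0.1],-1],[[0,-0.4,0],[0,0,0.2],-1],[[0,-0.6,0],[0,0,0.3],-1],[[0,-0.8,0],[0,0,0.4],-1],[[0,-0.9,0],[0,0,0.45],-1],[[0,-0.93,0],[0,0,0.45],-1],[[0,-0.93,0],[0,0,0.45],-1],[[0,-0.93,0],[0,0,0.45],-1],[[0,-0.93,0],[0,0,0.45],-1]]' >/dev/null
python3 -m creep '[[[0,-0.1,0],[0,0,0.05],-1],[[0,-0.25,0],[0,0,0.1],-1],[[0,-0.4,0],[0,0,0.2],-1],[[-0.03,-0.6,0],[0,0,0.3],-1],[[-0.06,-0.8,0],[0,0,0.4],-1],[[-0.06,-0.95,0],[0,0,0.49],-1],[[-0.06,-1,0],[0,0,0.49],-1],[[-0.06,-1,0],[0,0,0.49],-1],[[-0.06,-1,0],[0,0,0.49],-1],[[-0.06,-1,0],[0,0,0.49],-1]]' >/dev/null
python3 -m creep '[[[0,-0.1,0],[0,0,0.05],-1],[[-0.05,-0.25,0],[0,0,0.1],-1],[[-0.1,-0.4,0],[0,0,0.2],-1],[[-0.15,-0.6,0],[0,0,0.3],-1],[[-0.2,-0.8,0],[0,0,0.38],-1],[[-0.24,-0.95,0],[0,0,0.38],-1],[[-0.24,-1,0],[0,0,0.38],-1],[[-0.24,-1,0],[0,0,0.38],-1],[[-0.24,-1,0],[0,0,0.38],-1],[[-0.24,-1,0],[0,0,0.38],-1]]' |tail -c 300
python3 - <<'E'
from h import *
C=cam('wrist');a=capture('wrist');b=capture('side');c=capture('top')
cv2.imwrite('pics/w3.png',np.hstack([a[:,:,::-1],cv2.resize(b[140:236,230:294,::-1],(256,384),interpolation=2)]))
for n in ('side','wrist','top'):
  for q in spot_point(n,'plate_top')[:2]: print(n,np.round(q['at'],1),round(q['confidence'],2),ray(n,q['at'],.089).round(4))
  for q in spot_point(n,'amber_bottle')[:2]: print(n,'am',np.round(q['at'],1),round(q['confidence'],2),ray(n,q['at'],.171).round(4))
plan([(.4375,-.134,.23,67)])
E
```

```text
t: 17.6
ee_pos: [0.3993, 0.16, 0.3866]
tool_rot: [-0.131, 0.991, -0.0, -0.0]
wrist_force: [0.7, -0.6, -0.5]
grip_width: 0.0318
finger_force: 15.0
t: 21.35
ee_pos: [0.436, -0.1321, 0.3867]
tool_rot: [0.197, 0.98, 0.0, 0.0]
wrist_force: [0.3, 0.1, -0.7]
grip_width: 0.032
finger_force: 15.0
side [261.5 196.5] 0.79 [ 0.4239 -0.1035  0.089 ]
side [292.8 186.7] 0.74 [ 0.34   -0.2237  0.089 ]
side am [218.9 287.1] 0.94 [0.3508 0.5361 0.171 ]
side am [172.5 309.1] 0.83 [0.3983 0.6054 0.171 ]
wrist [251.5 193.3] 0.71 [ 0.4374 -0.1373  0.089 ]
wrist am [258.5 222.3] 0.72 [ 0.4361 -0.1299  0.171 ]
top [282.4 189.9] 0.82 [ 0.4185 -0.1361  0.089 ]
top [218.8 204.1] 0.75 [0.339 0.095 0.089]
top am [138.1 199.7] 0.72 [0.2842 0.3669 0.171 ]
top am [150.2 209.5] 0.56 [0.2464 0.3172 0.171 ]
[-0.02, -0.008, -0.023] [-0.0, -0.0, 0.006]
```

View pics/w3.png

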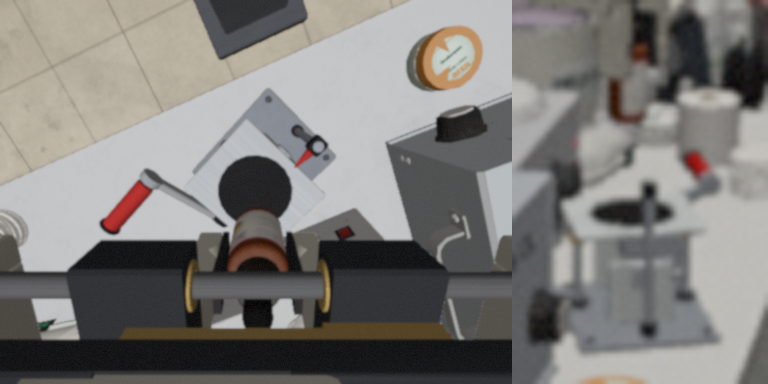

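The wrist view shows the bottle hanging over the disc, whose centre is near (254,191). The red pointer is at (305,157) and clear of the fingers. Lowering now.

```bash

python3 -m creep '[[[-0.02,-0.01,0.1],[0,0,0],-1],[[-0.02,-0.01,0.25],[0,0,0],-1],[[-0.02,-0.01,0.4],[0,0,0],-1],[[-0.02,-0.01,0.55],[0,0,0],-1],[[-0.02,-0.01,0.65],[0,0,0],-1],[[-0.02,-0.01,0.7],[0,0,0],-1],[[-0.02,-0.01,0.73],[0,0,0],-1],[[-0.02,-0.01,0.75],[0,0,0],-1],[[-0.02,-0.01,0.76],[0,0,0],-1],[[-0.02,-0.01,0.76],[0,0,0],-1]]' |tail -c 300
python3 -m creep '[[[0,0,0.005],[0,0,0],-1],[[0,0,0.01],[0,0,0],-1],[[0,0,0.015],[0,0,0],-1],[[0,0,0.02],[0,0,0],-1],[[0,0,0.02],[0,0,0],-1],[[0,0,0.02],[0,0,0],-1],[[0,0,0.02],[0,0,0],-1],[[0,0,0.02],[0,0,0],-1],[[0,0,0.02],[0,0,0],-1],[[0,0,0.02],[0,0,0],-1]]' |tail -c 300
```

```text
t: 23.05
ee_pos: [0.4375, -0.1342, 0.3108]
tool_rot: [0.198, 0.98, 0.0, 0.0]
wrist_force: [0.1, 0.5, -0.9]
grip_width: 0.0319
finger_force: 15.0
t: 24.3
ee_pos: [0.4374, -0.1342, 0.3087]
tool_rot: [0.198, 0.98, -0.0, 0.0]
wrist_force: [0.1, -0.8, -0.1]
grip_width: 0.0317
finger_force: 15.0
```

```bash

python3 -m creep '[[[0,0,0.005],[0,0,0],-1],[[0,0,0.01],[0,0,0],-1],[[0,0,0.015],[0,0,0],-1],[[0,0,0.02],[0,0,0],-1],[[0,0,0.02],[0,0,0],-1],[[0,0,0.02],[0,0,0],-1],[[0,0,0.02],[0,0,0],-1],[[0,0,0.02],[0,0,0],-1],[[0,0,0.02],[0,0,0],-1],[[0,0,0.02],[0,0,0],-1]]' |tail -c 300
python3 - <<'E'
from h import *
b=capture('side')
cv2.imwrite('pics/s4.png',cv2.resize(b[130:236,220:304,::-1],None,fx=5,fy=5,interpolation=2))
E
```

```text
t: 25.55
ee_pos: [0.4377, -0.1343, 0.3076]
tool_rot: [0.198, 0.98, -0.0, 0.001]
wrist_force: [-2.4, 0.6, 8.6]
grip_width: 0.0317
finger_force: 15.0
```

View pics/s4.png

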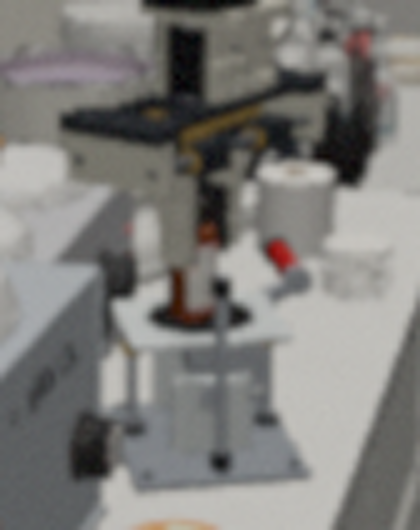

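The bottle stands near the disc's middle, and the 8.6 N reading confirms contact. Releasing and rising.

```bash

python3 -m creep '[[[0,0,-0.005],[0,0,0],-1],[[0,0,-0.01],[0,0,0],-1],[[0,0,-0.01],[0,0,0],-0.2],[[0,0,-0.01],[0,0,0],-0.1],[[0,0,-0.01],[0,0,0],0],[[0,0,-0.01],[0,0,0],0.15],[[0,0,-0.01],[0,0,0],0.25],[[0,0,-0.01],[0,0,0],0.25],[[0,0,-0.01],[0,0,0],0.25],[[0,0,-0.01],[0,0,0],0.25]]' |tail -c 300
python3 -m creep '[[[0,0,-0.1],[0,0,0],0.25],[[0,0,-0.25],[0,0,0],0.25],[[0,0,-0.4],[0,0,0],0.25],[[0,0,-0.6],[0,0,0],0.25],[[0,0,-0.8],[0,0,0],0.25],[[0,0,-1],[0,0,0],0.25],[[0,0,-1],[0,0,0],0.25],[[0,0,-1],[0,0,0],0.25],[[0,0,-1],[0,0,0],0.25],[[0,0,-1],[0,0,0],0.25]]' |tail -c 300
python3 - <<'E'
from h import *
C=cam('wrist');a=capture('wrist')
cv2.imwrite('pics/w5.png',cv2.resize(a[:,:,::-1],None,fx=1.5,fy=1.5))
for q in spot_point('wrist','lever_grip')[:2]: print(np.round(q['at'],1),round(q['confidence'],2),ray('wrist',q['at'],.089,C).round(4))
for q in spot_point('wrist','amber_bottle')[:2]: print('am',np.round(q['at'],1),round(q['confidence'],2),ray('wrist',q['at'],.089,C).round(4))
plan([(.403,-.254,.25,22)])
E
```

```text
t: 26.85
ee_pos: [0.4374, -0.1342, 0.3077]
tool_rot: [0.198, 0.98, 0.0, 0.0]
wrist_force: [0.6, 0.6, 0.1]
grip_width: 0.0545
finger_force: 0.0
t: 28.1
ee_pos: [0.4373, -0.1342, 0.4072]
tool_rot: [0.198, 0.98, -0.0, -0.0]
wrist_force: [0.9, 0.5, -0.5]
grip_width: 0.0544
finger_force: 0.0
[136.  196.3] 0.93 [ 0.4009 -0.2527  0.089 ]
am [256.8 185.6] 0.87 [ 0.4386 -0.1337  0.089 ]
[-0.148, -1.238, -0.016] [-0.001, -0.001, 1.577]
```

View pics/w5.png

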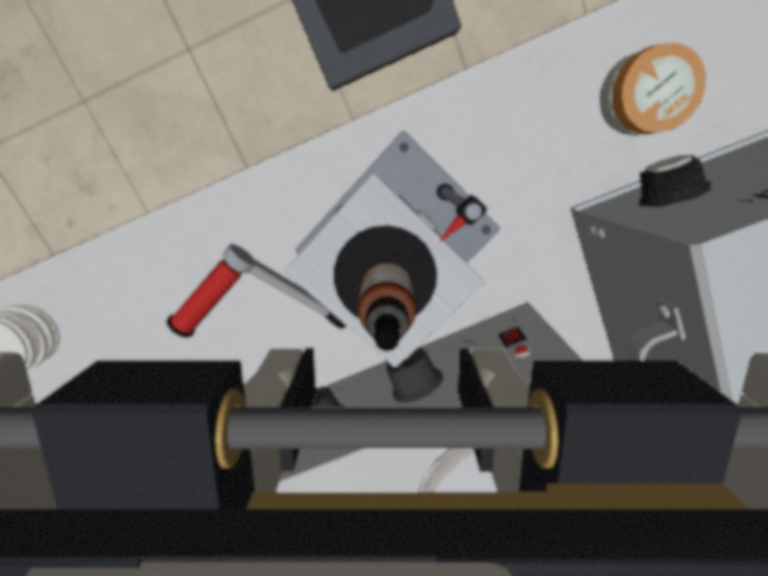

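The amber bottle stands upright and free with its base at (257,181), centred on the disc. The red grip runs from (121,217) to (155,178).

```bash
cat >> h.py <<'E'
def RT(w,t=0):
    c,s=np.cos(np.radians([w,t])),np.sin(np.radians([w,t])); X=np.array([c[0],s[0],0]);U=np.array([0,0,1.])
    y=c[1]*X+s[1]*U; z=s[1]*X-c[1]*U
    return R.from_matrix(np.c_[np.cross(y,z),y,z])
def plan2(wps):
    s=observe();Rt=R.from_quat(s['tool_rot']);g=np.array(s['ee_pos'])+Rt.apply([0,0,.159])
    for x,y,z,w,t in wps:  # shift is of the TCP
        T=RT(w,t);d=np.array([x,y,z])-T.apply([0,0,.159])-(g-Rt.apply([0,0,.159]))
        print(np.round(Rt.inv().apply(d)*10,3).tolist(),np.round((Rt.inv()*T).as_rotvec()*2,3).tolist())
        Rt=T;g=np.array([x,y,z])
E
python3 - <<'E'
from h import *
print(np.round(observe()['joint_pos'],3))
C=cam('wrist')
for u,v in((177,328),(234,262),(207,296)): print(ray('wrist',[u/1.5,v/1.5],.092,C).round(4))
plan2([(.42,-.21,.245,40,0),(.402,-.2535,.21,22,12),(.402,-.2535,.17,22,25),(.402,-.2535,.087,22,25)])
E
```

```text
[ 0.135 -0.01  -0.439 -0.    -1.142 -2.104]
[ 0.415  -0.2807  0.092 ]
[ 0.3888 -0.2216  0.092 ]
[ 0.4026 -0.2499  0.092 ]
[-0.134, -0.766, 0.034] [-0.001, -0.001, 0.949]
[-0.115, -0.732, 0.385] [-0.415, -0.066, 0.626]
[0.0, -0.441, 0.432] [-0.454, 0.0, -0.0]
[0.0, -0.351, 0.752] [0.0, 0.0, 0.0]
```

```bash

python3 -m creep '[[[-0.03,-0.2,0],[0,0,0.2],0.3],[[-0.07,-0.4,0],[0,0,0.4],0.6],[[-0.1,-0.6,0.03],[0,0,0.6],1],[[-0.13,-0.77,0.03],[0,0,0.8],1],[[-0.13,-0.77,0.03],[0,0,0.95],1],[[-0.13,-0.77,0.03],[0,0,0.95],1],[[-0.13,-0.77,0.03],[0,0,0.95],1],[[-0.13,-0.77,0.03],[0,0,0.95],1],[[-0.13,-0.77,0.03],[0,0,0.95],1],[[-0.13,-0.77,0.03],[0,0,0.95],1]]' |tail -c 300
python3 -m creep '[[[-0.03,-0.2,0.1],[-0.1,0,0.2],1],[[-0.07,-0.4,0.2],[-0.2,-0.03,0.4],1],[[-0.12,-0.6,0.3],[-0.3,-0.06,0.6],1],[[-0.12,-0.73,0.38],[-0.41,-0.07,0.63],1],[[-0.12,-0.73,0.38],[-0.41,-0.07,0.63],1],[[-0.12,-0.73,0.38],[-0.41,-0.07,0.63],1],[[-0.12,-0.73,0.38],[-0.41,-0.07,0.63],1],[[-0.12,-0.73,0.38],[-0.41,-0.07,0.63],1],[[-0.12,-0.73,0.38],[-0.41,-0.07,0.63],1],[[-0.12,-0.73,0.38],[-0.41,-0.07,0.63],1]]' |tail -c 300
python3 - <<'E'
from h import *
print(np.round(observe()['joint_pos'],3))
C=cam('wrist');a=capture('wrist')
cv2.imwrite('pics/w6.png',cv2.resize(a[:,:,::-1],None,fx=1.5,fy=1.5))
for q in spot_point('wrist','lever_grip')[:2]: print(np.round(q['at'],1),round(q['confidence'],2),ray('wrist',q['at'],.089,C).round(4))
plan2([(.402,-.2535,.17,22,25),(.402,-.2535,.087,22,25)])
E
```

```text
t: 29.5
ee_pos: [0.4196, -0.2101, 0.4047]
tool_rot: [0.423, 0.906, 0.0, 0.0]
wrist_force: [0.5, 0.0, -0.6]
grip_width: 0.0877
finger_force: 0.0
t: 30.75
ee_pos: [0.3714, -0.2662, 0.3667]
tool_rot: [0.557, 0.824, 0.085, 0.059]
wrist_force: [-0.2, 0.2, 0.0]
grip_width: 0.0879
finger_force: 0.0
[-0.251 -0.011 -0.487 -0.15  -0.931 -2.429]
[0.003, -0.441, 0.444] [-0.459, 0.006, -0.004]
[0.0, -0.351, 0.752] [0.0, 0.0, 0.0]
```

View pics/w6.png

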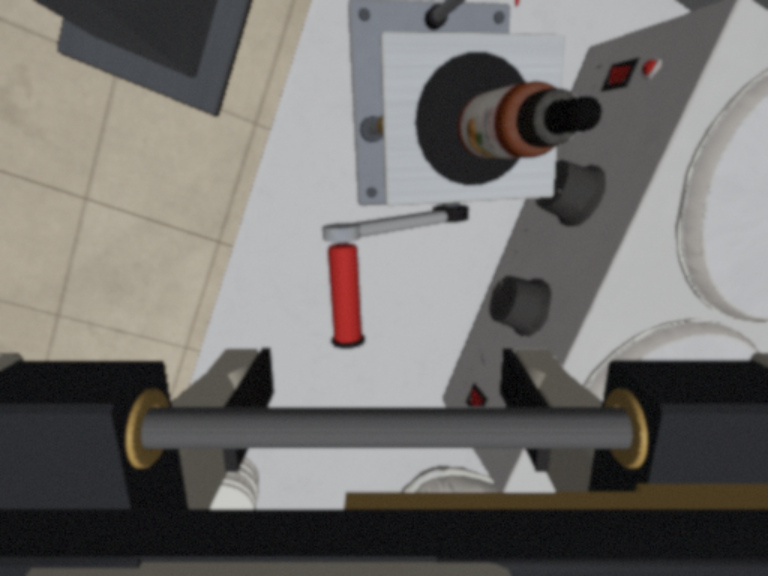

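The red grip is clear and unobstructed, from (229,165) to (231,228). The bottle stands upright on the disc, base at about (315,81).

```bash
python3 - <<'E'
from h import *
C=cam('wrist')
a,b=ray('wrist',[343/1.5,249/1.5],.092,C),ray('wrist',[347/1.5,339/1.5],.092,C);d=b-a
print(a,b,(a+b)/2,np.linalg.norm(d),np.degrees(np.arctan2(d[0],-d[1])))
m=(a+b)/2
for q in ([m[0],m[1]],[.4025,-.2535]):plan2([(*q,.17,22,25),(*q,.086,22,25)])
E
```

```text
[ 0.39138086 -0.2276973   0.092     ] [ 0.41285762 -0.27893869  0.092     ] [ 0.40211924 -0.25331799  0.092     ] 0.05556015637809734 22.739982108485243
[0.005, -0.439, 0.445] [-0.459, 0.006, -0.004]
[0.0, -0.355, 0.761] [0.0, 0.0, 0.0]
[0.002, -0.436, 0.445] [-0.459, 0.006, -0.004]
[0.0, -0.355, 0.761] [0.0, 0.0, 0.0]
```

```bash

python3 -m creep '[[[0,-0.1,0.1],[-0.1,0,0],1],[[0,-0.2,0.2],[-0.2,0,0],1],[[0,-0.3,0.3],[-0.3,0,0],1],[[0,-0.4,0.4],[-0.4,0,0],1],[[0,-0.44,0.44],[-0.46,0,0],1],[[0,-0.44,0.44],[-0.46,0,0],1],[[0,-0.44,0.44],[-0.46,0,0],1],[[0,-0.44,0.44],[-0.46,0,0],1],[[0,-0.44,0.44],[-0.46,0,0],1],[[0,-0.44,0.44],[-0.46,0,0],1]]' |tail -c 300
python3 -m creep '[[[0,-0.08,0.18],[0,0,0],1],[[0,-0.16,0.36],[0,0,0],1],[[0,-0.24,0.54],[0,0,0],1],[[0,-0.32,0.7],[0,0,0],1],[[0,-0.36,0.76],[0,0,0],1],[[0,-0.36,0.76],[0,0,0],0.5],[[0,-0.36,0.76],[0,0,0],0],[[0,-0.36,0.76],[0,0,0],-0.3],[[0,-0.36,0.76],[0,0,0],-0.5],[[0,-0.36,0.76],[0,0,0],-1]]' 12|tail -c 300
python3 -m creep '[[[0,0,0],[0,0,0],-1],[[0,0,0],[0,0,0],-1],[[0,0,0],[0,0,0],-1],[[0,0,0],[0,0,0],-1],[[0,0,0],[0,0,0],-1],[[0,0,0],[0,0,0],-1],[[0,0,0],[0,0,0],-1],[[0,0,0],[0,0,0],-1],[[0,0,0],[0,0,0],-1],[[0,0,0],[0,0,0],-1]]' 12|tail -c 300
python3 - <<'E'
from h import *
X=np.array([.927,.375]);s=observe();Rt=R.from_quat(s['tool_rot']);g=np.array(s['ee_pos'])+Rt.apply([0,0,.159]);print(g,np.round(s['joint_pos'],3))
# arc in tool axes: lever angle q -> displacement from rest
for q in np.arange(.1,1.11,.1):
    dx=.09*(-np.sin(1.1-q)+np.sin(1.1));dz=.09*(np.cos(1.1-q)-np.cos(1.1))
    print(round(q,1),np.round(Rt.inv().apply([dx*X[0],dx*X[1],dz])*10,3))
E
```

```text
t: 32.1
ee_pos: [0.3399, -0.2789, 0.3146]
tool_rot: [0.547, 0.809, 0.179, 0.122]
wrist_force: [0.3, 0.1, 0.8]
grip_width: 0.0877
finger_force: 0.0
t: 33.35
ee_pos: [0.3395, -0.2794, 0.2307]
tool_rot: [0.547, 0.809, 0.179, 0.123]
wrist_force: [1.2, -0.2, 0.3]
grip_width: 0.0432
finger_force: 0.0
t: 34.6
ee_pos: [0.3401, -0.2792, 0.2307]
tool_rot: [0.547, 0.809, 0.179, 0.123]
wrist_force: [3.4, 3.6, 0.3]
grip_width: 0.0175
finger_force: 12.0
[ 0.40282752 -0.25437877  0.08676387] [-0.46   0.15  -0.567 -0.566 -0.628 -1.874]
0.1 [-0.     0.074 -0.052]
0.2 [-0.     0.152 -0.096]
0.3 [-0.     0.235 -0.132]
0.4 [-0.     0.32  -0.159]
0.5 [ 0.     0.408 -0.178]
0.6 [ 0.     0.497 -0.188]
0.7 [ 0.     0.587 -0.189]
0.8 [ 0.     0.677 -0.181]
0.9 [ 0.001  0.765 -0.165]
1.0 [ 0.001  0.852 -0.139]
1.1 [ 0.001  0.935 -0.105]
```

```bash

python3 -m creep '[[[0,0.037,-0.026],[0,0,0],-1],[[0,0.074,-0.052],[0,0,0],-1],[[0,0.11,-0.075],[0,0,0],-1],[[0,0.152,-0.096],[0,0,0],-1],[[0,0.19,-0.115],[0,0,0],-1],[[0,0.235,-0.132],[0,0,0],-1],[[0,0.277,-0.146],[0,0,0],-1],[[0,0.32,-0.159],[0,0,0],-1],[[0,0.364,-0.169],[0,0,0],-1],[[0,0.408,-0.178],[0,0,0],-1]]' |tail -c 300
python3 -m creep '[[[0,0.055,-0.007],[0,0,0],-1],[[0,0.11,-0.01],[0,0,0],-1],[[0,0.179,-0.011],[0,0,0],-1],[[0,0.225,-0.008],[0,0,0],-1],[[0,0.269,-0.003],[0,0,0],-1],[[0,0.313,0.004],[0,0,0],-1],[[0,0.357,0.013],[0,0,0],-1],[[0,0.4,0.025],[0,0,0],-1],[[0,0.444,0.039],[0,0,0],-1],[[0,0.527,0.073],[0,0,0],-1]]' |tail -c 300
python3 -m creep '[[[0,0,0],[0,0,0],-1],[[0,0,0],[0,0,0],-1],[[0,0,0],[0,0,0],-1],[[0,0,0],[0,0,0],-1],[[0,0,0],[0,0,0],-1],[[0,0,0],[0,0,0],-1],[[0,0,0],[0,0,0],-1],[[0,0,0],[0,0,0],-1],[[0,0,0],[0,0,0],-1],[[0,0,0],[0,0,0],-1]]' |tail -c 300
python3 - <<'E'
from h import *
s=observe();Rt=R.from_quat(s['tool_rot']);g=np.array(s['ee_pos'])+Rt.apply([0,0,.159])
d=g-[.40283,-.25438,.08676];print(g,d, 'dx',d[:2]@[.927,.375],'want .0802,.0492')
C=cam('wrist');a=capture('wrist');b=capture('side')
cv2.imwrite('pics/w7.png',np.hstack([a[:,:,::-1],cv2.resize(b[130:226,230:294,::-1],(256,384),interpolation=2)]))
for n in('wrist','side'):
  for k in('lever_grip','amber_bottle'):
    for q in spot_point(n,k)[:2]: print(n,k,np.round(q['at'],1),round(q['confidence'],2),ray(n,q['at'],.138 if k[0]=='l' else .099).round(4))
E
```

```text
t: 35.85
ee_pos: [0.3656, -0.2684, 0.264]
tool_rot: [0.547, 0.809, 0.178, 0.122]
wrist_force: [-5.3, -3.4, 1.8]
grip_width: 0.0174
finger_force: 12.1
t: 37.1
ee_pos: [0.4127, -0.2491, 0.2795]
tool_rot: [0.547, 0.809, 0.179, 0.121]
wrist_force: [-5.4, -0.1, 1.5]
grip_width: 0.0174
finger_force: 12.0
t: 38.35
ee_pos: [0.4132, -0.249, 0.2794]
tool_rot: [0.547, 0.809, 0.179, 0.122]
wrist_force: [-4.6, 3.3, 2.2]
grip_width: 0.0175
finger_force: 12.0
[ 0.47561497 -0.2241236   0.13532398] [0.07278497 0.0302564  0.04856398] dx 0.07881781638790525 want .0802,.0492
wrist lever_grip [254.9 263.4] 0.97 [ 0.4713 -0.2209  0.138 ]
wrist lever_grip [232.2  76.4] 0.55 [ 0.43  -0.144  0.138]
wrist amber_bottle [229.8  73.8] 0.66 [ 0.4408 -0.1351  0.099 ]
side amber_bottle [231.7 311.4] 0.87 [0.3427 0.4988 0.099 ]
side amber_bottle [220.3 289. ] 0.8 [0.3834 0.4386 0.099 ]
```

View pics/w7.png

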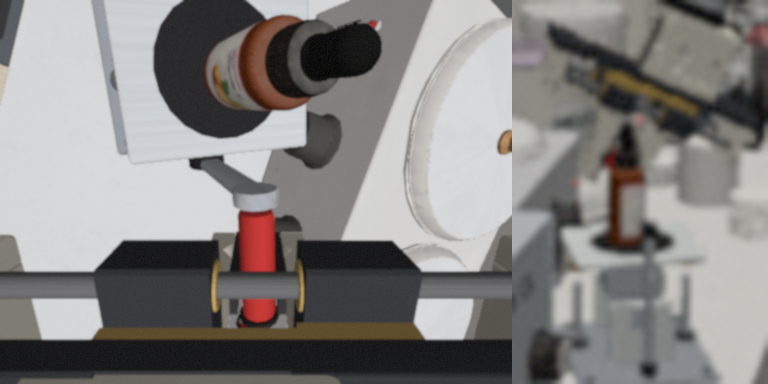

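The wrist view shows the grip held between the pads at (257,265), with the lever bar standing up. The side view shows the bottle upright on the raised plate at (626,240 in the composite). The lever is about 1.4 mm short of vertical, so one small nudge is needed.

```bash

python3 -m creep '[[[0,0.005,0.002],[0,0,0],-1],[[0,0.01,0.005],[0,0,0],-1],[[0,0.012,0.006],[0,0,0],-1],[[0,0.012,0.006],[0,0,0],-1],[[0,0.012,0.006],[0,0,0],-1],[[0,0.012,0.006],[0,0,0],-1],[[0,0.012,0.006],[0,0,0],-1],[[0,0.012,0.006],[0,0,0],-1],[[0,0.012,0.006],[0,0,0],-1],[[0,0.012,0.006],[0,0,0],-1]]' |tail -c 300
python3 - <<'E'
from h import *
s=observe();Rt=R.from_quat(s['tool_rot']);g=np.array(s['ee_pos'])+Rt.apply([0,0,.159])
d=g-[.40283,-.25438,.08676];print('dx',d[:2]@[.927,.375],d[2])
print(sign_off())
E
```

```text
t: 39.9
ee_pos: [0.4143, -0.2486, 0.2794]
tool_rot: [0.547, 0.809, 0.179, 0.122]
wrist_force: [-6.3, 2.2, 3.3]
grip_width: 0.0178
finger_force: 12.1
dx 0.07992178299552988 0.04852133917548604
the job is handed in; nothing more can be done
None
```

The amber bottle stands free and upright in the middle of the disc on the raised plate, and the gripper is holding the cam lever at about straight up (estimated from the gripper's position); I handed the job in at about 40 s.

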